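# Zero the speed dial in the bench drawer

### The arm

A 6-joint arm with a two-finger parallel gripper is mounted at the origin on the work surface. World frame = base frame: x ahead of the robot, y to its left, z up, the work surface at z = 0. Lengths are in m, angles in degrees, forces in N, time in s.
With the tool pointing down it reaches from about 0.225 to 0.725 m from the base axis. Payload 3.1 kg.
Tool frame: the origin (TCP) lies at the very end of the fingers, on their centre line; the grasp point (between the pads) lies 19 mm behind it; z points along the fingers, y is the line along which they close (so a half turn about z gives the same grasp; the last joint's range is limited). The gripper opens to 85 mm and grips with 20 to 120 N. Pads are 22 mm wide; open, the fingers measure 114 mm over their backs; the gripper's body (76 mm by 85 mm) begins 54 mm behind the grasp point. The pads swing forward as they close: fully open they stand 13 mm farther back than shut.
Start: joints at [-77.682, 2.75, 5.684, 92.934, 0, 82.678], TCP at [0.176, -0.494, 0.231] pointing down, gripper open.
Joint ranges: [-166.93, 166.93], [-56.73, 111.36], [-69.38, 81.34], [-121.58, 131.49], [-85.45, 84.26], [-180, 180]. Speed limits (degrees/s): [159.86, 159.86, 180, 180, 180, 180].

### API

Orientations are given as a 3x3 rotation matrix whose columns are the frame's x, y, z axes.
In Python, from workcell import arm gives the robot as it stands. The module is installed in compiled form; this text tells all that it offers.
- The arm moves only by the tool jog_arm, never from a script. Its argument "targets" is a list of rows, each a list of 7 numbers: the turn, a rotation vector about the tool's x, y, z in degrees, then the shift along the tool's x, y, z in cm, then the closure, from -1 (fully open) to 1 (shut). A call has 1 to 10 rows; each row is the pose to reach, as a shift and turn from the pose commanded when the call began, along the tool's axes at that moment; what a row does not reach only later rows make up. A row lasts 1/10 s, in which the tool goes at most 50 mm and 8.59 degrees, less where a joint would pass 70% of its speed; a pose out of reach is approached as far as the arm can. A call with a gripper value outside its range is refused whole. The fingers move at their own pace and stop on an object; the grip force is fixed at half the most. Time passes only in rows, so rows that repeat a pose let the fingers close. It gives the time, the measured TCP pose, the force, the opening and the grip force at its end, in the units of the state.
- arm.get_obs(): the state, without advancing time (a new reading comes with each control period).
- arm.snapshot(name): name is "side" or "top" or "wrist"; returns a dict with "frame" (384x512x3 uint8, red, green, blue), "z_map" (384x512 float32, m along the optical axis (not along the pixel's ray), 0 where there is no reading), "K" (3x3 intrinsics, pixels), "distortion" ([k1, k2, p1, p2, k3] as OpenCV has them; the pictures are not rectified), "world_from_camera" (4x4, takes a point from camera to world coordinates). Camera axes: x right, y down, z forward; pixel columns grow to the right and rows downward; lengths in m; the calibration is good to about 2 mm. A picture is of the moment at which its call begins.
- arm.finish_job(): hands the job in; it is judged then, once.
Trained networks look in a picture, given as the dict that the camera call returned (one of the last four; its "shot" number tells which), for a name from the list of things; names that differ only in an ending like _2 or _b are one class to them, and where a whole thing is asked for, a point or a joint stands for the part that bears it (a point fixed in the world has none). Each returns a list of dicts, best first, with "score" (0 to 1); they miss things now and then, are a little off and sometimes report something else, mostly with a low value. They report only what shows in the picture. A call takes as long as a camera call. They do not tell look-alikes from the thing itself.
- arm.outline_of(target, picture): "pixels" (384x512 bool, what is visible of it) and "location" ([column, row] in pixels, amid what is visible of it).
- arm.landmark_of(target, picture): "location" ([column, row] in pixels: a listed point, or the origin of a listed thing).
The state is a dict: "t": time; "joint_positions": joint angles; "dq": joint speeds; "joint_efforts": joint torques, N m; "tool_pos": TCP position; "orientation": TCP orientation; "force": force on the tool from outside, world axes, zero at the start; "wrist_torque": the same for the moment, N m; "opening": finger opening in m; "gripper_force": force on a finger pad.
Only numpy, scipy, OpenCV 4.12 (cv2) and the standard library are available. Lean on these libraries where they do the work, as an engineer would, in place of code of your own. Each camera call takes 0.05 s, during which the arm holds its last target. There are 200 camera calls.

### The job

The polishing motor's speed dial is kept out of the dust in the drawer with the upright D-shaped pull. Carry the punch stand that blocks this drawer over to the middle of the black rubber pad and leave it standing there, then pull the drawer well open and turn the dial back until its pointer stands on the zero mark. Let go of the dial and push the drawer fully shut again; do not let the drawer run into the stand, and leave the other drawer and everything else as it is.

Things in the scene. Friction and masses are not known exactly. Their poses are not given: they have to be found in the camera images.
- punch_stand: Loose wooden punch stand that blocks the drawer with the D-shaped pull: block 150 (x) x 50 (y) x 40 mm (z), eight steel punches standing in its two ends (tops up to 90 mm), in its middle an upright carrying paddle 46 (x) x 16 mm (y), z = 40 to 118 mm, to lift it by (squeeze along y). About 0.45 kg. Origin: centre of the underside.
- pad: Flat square black rubber pad fixed to the bench, 160 x 160 x 5 mm. Origin: centre of its underside (its top is 5 mm higher).
- chest: Fixed plywood chest whose drawer has an upright D-shaped steel pull: 240 mm deep (x), 200 mm wide (y). Origin: on the table, under the middle of its front face, which looks to -x. A deck over the drawer (z = 160 to 175 mm, 220 mm wide) overhangs to x = -37 mm: a vertical gripper cannot come down on the pull, the tool must lean back from the chest 30 to 45 degrees.
- drawer (a joint): Opening of that drawer (m): 0 fully shut, 0.18 at its stop; it slides along the chest's -x. Drawer front 196 mm wide, 78 mm tall (42 to 120 mm above the table), 15 mm thick; drawer sides rise to 84 mm above the table.
- drawer_handle (a point): Middle of the upright bar of the D-shaped pull, 85 mm above the table, 45 mm out from the drawer front; moves with the drawer. Bar 11 mm thick, 50 mm tall (60 to 110 mm above the table), joined to the front by level arms at its top and bottom. Axes as the chest's.
- dial (a joint): Angle of the speed dial in that drawer (rad): 0 when its pointer stands on the zero mark, grows clockwise seen from above. No stop at zero (it turns from -2.4 to 2.4).
- dial_grip (a point): Point on the dial's upright axis, inside its grip bar, 105 mm above the table, 70 mm behind the drawer front's outer face; moves with drawer and dial. Black disc 68 mm across (top at 83 mm) with a grip bar 58 mm long (point x), 16 mm thick (y), top at 115 mm, on a dark steel box 96 x 120 mm (top at 75 mm). The pointer, a white line on the bar and disc, points along -x.
- dial_tip (a point): End of the dial's pointer, on the disc's rim, 34 mm from its axis.
- zero_mark (a point): The zero mark: the longest and broadest white line of the scale round the dial, on the side of the drawer front, 42 mm from the dial's axis.
- chest2: The other fixed plywood chest, 170 mm wide, otherwise alike (same deck and overhang); its drawer has a round wooden knob. Origin: on the table, under the middle of its front face, which looks to -x. Not to be opened.
- drawer2 (a joint): Opening of the other chest's drawer (m): 0 shut.
- drawer2_knob (a point): Middle of the round knob (38 mm across) of the other chest's drawer, 85 mm above the table.
- jar: Bystander: closed glass jar with a steel lid, 54 mm across, 85 mm tall. Origin: centre of the underside.
- tin: Bystander: closed tin, 60 mm across, 65 mm tall. Origin: centre of the underside.
- hammer: Bystander: hammer lying flat, 260 mm long along its x, handle 26 mm thick. Origin: centre of the underside.
- mug: Bystander: white mug, 80 mm across, 90 mm tall, handle at +y. Origin: centre of the underside.
- screwdriver: Bystander: black-handled screwdriver lying flat, 200 mm long along its x. Origin: centre of the underside.
- mallet: Bystander: wooden mallet standing on its head, handle up: head 56 mm across, 200 mm tall in all. Origin: centre of the underside.
There are look-alikes about, which are no part of the job. Leave any green or pink look-alike of the punch_stand alone. There is more than one size of the pad; the job needs the larger.

How it is judged:
By the outcome, as a careful person would: the job done as asked, in the order asked, and still so for the second after the job is handed in, with the robot touching nothing.
It also fails if it takes over 72 s, if anything falls off the work surface, if the arm or the gripper's body presses on something with over 40 N, if the wrist force passes 120 N, or if a joint passes its speed limit or range.

## Working session

There is one attempt and no reset: what is moved stays moved. The work goes in short steps, Python scripts to look and compute and a tool call to move; the robot and the scene stay as the last step left them, time stands still between calls to the robot, and variables do not carry over. Pictures are saved under pics/ and viewed, at most 10 in all, crops included, and the job is handed in when it is done.

Besides the shell and the picture viewer there is one more tool, called as name([rows], argument=value, ...), one row to a line, values as JSON. jog_arm: Moves the arm, as the interface text tells. Its arguments: {"type":"object","properties":{"targets":{"type":"array","items":{"type":"array","items":{"type":"number"}}}},"required":["targets"]}

```bash
mkdir -p pics; cat > h.py <<'E'
import numpy as np, cv2
from workcell import arm
def snap(n,f=None):
    s=arm.snapshot(n)
    if f: cv2.imwrite('pics/'+f,s['frame'][:,:,::-1])
    return s
def ray(s,p):
    u=cv2.undistortPoints(np.array([[p]],float),s['K'],np.array(s['distortion'],float))[0,0]
    return np.array([u[0],u[1],1.])
def at_z(s,p,z):
    T=s['world_from_camera'];d=T[:3,:3]@ray(s,p);o=T[:3,3]
    return o+d*(z-o[2])/d[2]
def by_depth(s,p):
    c,r=int(round(p[0])),int(round(p[1]));z=s['z_map'][r,c]
    T=s['world_from_camera'];return T[:3,:3]@(ray(s,p)*z)+T[:3,3]
def cloud(s,mask=None):
    m=(s['z_map']>0) if mask is None else (mask&(s['z_map']>0))
    r,c=np.nonzero(m)
    u=cv2.undistortPoints(np.stack([c,r],1).astype(float)[:,None],s['K'],np.array(s['distortion'],float))[:,0]
    z=s['z_map'][r,c];P=np.c_[u*z[:,None],z]
    T=s['world_from_camera'];return P@T[:3,:3].T+T[:3,3]
E
python3 - <<'E'
from h import *
np.set_printoptions(precision=3,suppress=True)
o=arm.get_obs();print(o['tool_pos'],o['orientation'],o['t'])
a=snap('top','top.png');b=snap('side','side.png')
cv2.imwrite('pics/both.png',cv2.resize(np.vstack([a['frame'],b['frame']])[:,:,::-1],None,fx=.78,fy=.78))
print(a['world_from_camera'],b['world_from_camera'])
for n in ['punch_stand','pad','chest','chest2','drawer_handle','drawer2_knob','dial_grip','jar','tin','mug','mallet','hammer','screwdriver']:
    for s,k in((a,'top'),(b,'side')):
        print(n,k,[(np.round(d['location']),round(d['score'],2),by_depth(s,d['location'])) for d in arm.landmark_of(n,s)[:4]])
E
```

```text
[ 0.176 -0.494  0.23 ] [[ 0.942  0.336 -0.001]
 [ 0.336 -0.942  0.002]
 [ 0.    -0.002 -1.   ]] 0.0
[[ 0.001 -0.998  0.069  0.41 ]
 [-1.    -0.001  0.007  0.002]
 [-0.007 -0.069 -0.998  1.515]
 [ 0.     0.     0.     1.   ]] [[ 0.997 -0.029  0.066  0.405]
 [-0.072 -0.501  0.862 -1.313]
 [ 0.008 -0.865 -0.502  0.855]
 [ 0.     0.     0.     1.   ]]
punch_stand top [(array([177., 243.]), 0.97, array([0.338, 0.261, 0.119])), (array([213., 179.]), 0.65, array([0.529, 0.167, 0.045])), (array([245., 242.]), 0.63, array([0.342, 0.063, 0.115]))]
punch_stand side [(array([210., 175.]), 0.79, array([0.327, 0.117, 0.088])), (array([216., 202.]), 0.79, array([ 0.351, -0.01 ,  0.038])), (array([314., 242.]), 0.72, array([ 0.683, -0.22 , -0.   ])), (array([259., 183.]), 0.67, array([0.521, 0.119, 0.042]))]
pad top [(array([328., 197.]), 0.82, array([ 0.477, -0.191,  0.006])), (array([353., 277.]), 0.61, array([ 0.227, -0.267,  0.007]))]
pad side [(array([175., 258.]), 0.8, array([ 0.224, -0.285,  0.008])), (array([251., 237.]), 0.73, array([ 0.471, -0.186,  0.006])), (array([309., 221.]), 0.39, ar
[... 1144 characters left out ...]
.82, array([ 0.706, -0.348,  0.062]))]
tin side [(array([331., 268.]), 0.73, array([ 0.703, -0.383,  0.025]))]
mug top [(array([122., 233.]), 0.66, array([0.361, 0.455, 0.011]))]
mug side [(array([222., 156.]), 0.89, array([0.371, 0.427, 0.018])), (array([329., 267.]), 0.41, array([ 0.698, -0.377,  0.024]))]
mallet top [(array([111., 144.]), 0.95, array([0.635, 0.48 , 0.064]))]
mallet side [(array([277., 151.]), 0.84, array([0.637, 0.477, 0.017]))]
hammer top [(array([416., 220.]), 0.89, array([ 0.403, -0.464,  0.023]))]
hammer side [(array([235., 301.]), 0.71, array([ 0.41 , -0.482,  0.008]))]
screwdriver top [(array([413., 140.]), 0.62, array([ 0.654, -0.46 ,  0.022]))]
screwdriver side []
```

View pics/top.png

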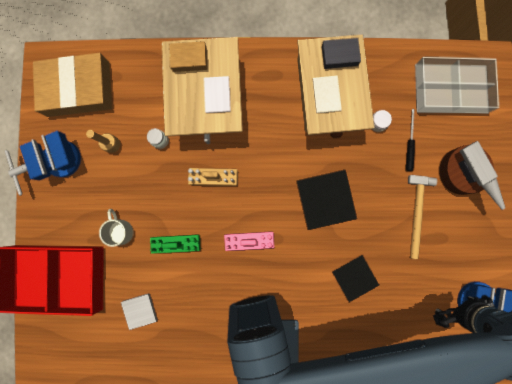

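View pics/side.png

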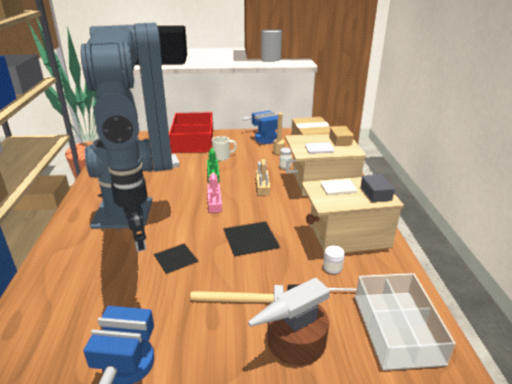

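The top view shows three stands: natural wood (213,177), green (175,244) and pink (249,242). The wooden one stands before the left chest, whose steel pull shows at (208,138); the right chest has a knob at (337,134). The pads are at (327,199), the larger, and (355,278). I confirm in a crop and measure.

```bash
python3 - <<'E'
from h import *
np.set_printoptions(precision=4,suppress=True)
a=snap('top')
f=a['frame'];cv2.imwrite('pics/crop.png',cv2.resize(f[100:300,150:400,::-1],None,fx=3,fy=3,interpolation=cv2.INTER_CUBIC)[:600,:750])
P=cloud(a)
def rect(Q): 
    r=cv2.minAreaRect((Q[:,:2]*1000).astype(np.float32));return np.round(r[0],1),np.round(r[1],1),round(r[2],2),len(Q)
box=lambda x0,x1,y0,y1,z0,z1:P[(P[:,0]>x0)&(P[:,0]<x1)&(P[:,1]>y0)&(P[:,1]<y1)&(P[:,2]>z0)&(P[:,2]<z1)]
print('stand',rect(box(.46,.60,.05,.27,.02,.05)),'all',rect(box(.46,.60,.05,.27,.02,.2)))
print('paddle',rect(box(.46,.60,.05,.27,.1,.13)))
print('deck',rect(box(.6,1,.04,.31,.165,.185)),'deck2',rect(box(.6,1,-.31,-.04,.165,.185)))
print('pull',rect(box(.57,.66,.1,.25,.05,.15)), box(.57,.66,.1,.25,.05,.15)[:12])
for d in arm.outline_of('pad',a):
    c=max(cv2.findContours(d['pixels'].astype(np.uint8),0,2)[0],key=cv2.contourArea)[:,0]
    print('pad',d['score'],rect(np.array([at_z(a,p,.005) for p in c])))
for d in arm.outline_of('punch_stand',a): print(d['location'],rect(cloud(a,d['pixels'])))
E
```

```text
stand (array([539.4, 169.1]), array([148.6,  50.9]), 89.98, 575) all (array([539.4, 169.1]), array([148.6,  50.9]), 89.98, 809)
paddle (array([539.5, 168.1]), array([43.7, 16.5]), 87.75, 91)
deck (array([788.4, 189.5]), array([279.7, 221.7]), 2.6, 5580) deck2 (array([ 793.9, -194. ]), array([281.5, 192.3]), 4.95, 4566)
pull (array([647.7, 181.3]), array([23.8,  9.8]), 5.62, 46) [[0.6562 0.1853 0.1159]
 [0.657  0.183  0.1111]
 [0.6559 0.1792 0.1173]
 [0.6523 0.1846 0.1213]
 [0.6534 0.1825 0.1147]
 [0.6532 0.1794 0.1158]
 [0.6547 0.1775 0.1073]
 [0.6502 0.1852 0.1164]
 [0.6502 0.1822 0.1162]
 [0.6502 0.1793 0.1158]
 [0.6513 0.1772 0.1093]
 [0.6597 0.1802 0.0604]]
pad 0.84 (array([ 469.1, -185.3]), array([160.6, 162.9]), 12.39, 89)
pad 0.84 (array([ 220.9, -275.8]), array([107. , 110.4]), 30.0, 91)
[176.2, 242.9] (array([330.4, 282.6]), array([ 56.3, 153.8]), 3.63, 904)
[246.8, 240.3] (array([340.8,  56.5]), array([ 50.1, 150.3]), 3.42, 810)
[213.2, 177.7] (array([539.1, 169.1]), array([148.6,  51.5]), 89.8, 793)
```

View pics/crop.png

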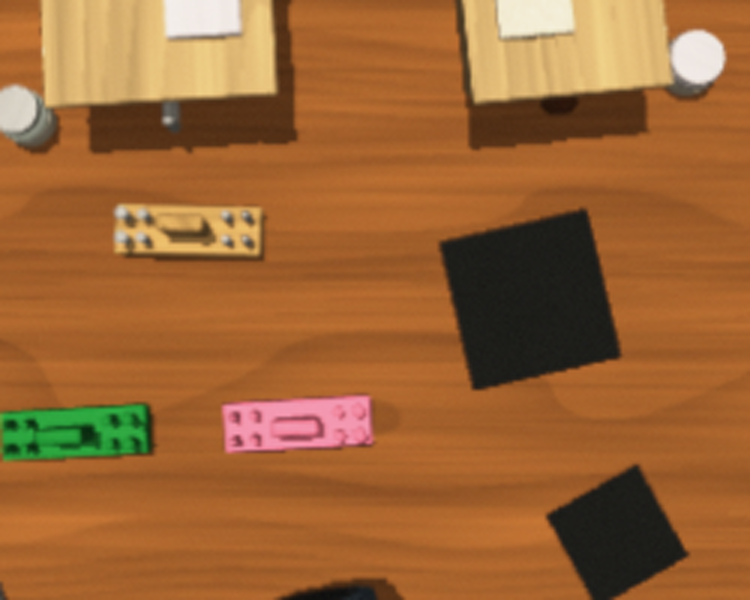

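The crop confirms the wooden stand at crop (188,230), in front of the D-pull at crop (170,115), and the larger pad at crop (530,298). I go above the stand.

```bash
cat >> h.py <<'E'
from scipy.spatial.transform import Rotation as Rn
np.set_printoptions(precision=4,suppress=True)
def Rt(yaw,lean=0):
    """tool x yaw (deg) with z down; then lean about tool y"""
    c,s=np.cos(np.radians(yaw)),np.sin(np.radians(yaw))
    R=np.array([[c,s,0],[s,-c,0],[0,0,-1.]])
    return R@Rn.from_euler('y',lean,degrees=True).as_matrix()
def jog(p,R):
    o=arm.get_obs();R0=np.array(o['orientation'])
    print('turn',np.round(np.degrees(Rn.from_matrix(R0.T@R).as_rotvec()),1),'shift cm',np.round(100*R0.T@(np.array(p)-o['tool_pos']),2),'| tcp',np.array(o['tool_pos']),'t',o['t'],'q',np.round(o['joint_positions'],1))
E
python3 -c "
from h import *
jog([.5,.165,.23],Rt(90))"
```

```text
turn [  0.   -0.  -70.4] shift cm [ 52.64 -51.23   0.13] | tcp [ 0.1765 -0.4944  0.2313] t 1.55 q [-77.7   2.7   5.7  92.9   0.   82.7]
```

jog_arm([
  [0,0,-70,52.6,-51.2,0,-0.3],
  [0,0,-70,52.6,-51.2,0,-0.3],
  [0,0,-70,52.6,-51.2,0,-0.3],
  [0,0,-70,52.6,-51.2,0,-0.3],
  [0,0,-70,52.6,-51.2,0,-0.3],
  [0,0,-70,52.6,-51.2,0,-0.3],
  [0,0,-70,52.6,-51.2,0,-0.3],
  [0,0,-70,52.6,-51.2,0,-0.3],
  [0,0,-70,52.6,-51.2,0,-0.3],
  [0,0,-70,52.6,-51.2,0,-0.3],
])

```text
t: 2.55
tool_pos: [0.3973, -0.0436, 0.2317]
orientation: [[0.006, 1.0, 0.002], [1.0, -0.006, -0.001], [-0.001, 0.002, -1.0]]
force: [1.0, -1.0, 0.7]
opening: 0.0555
gripper_force: 0.0
```

```bash
python3 -c "
from h import *
jog([.5,.165,.23],Rt(90))"
```

```text
turn [ 0.1  0.  -0.3] shift cm [20.92 10.15  0.17] | tcp [ 0.3973 -0.0436  0.2317] t 2.55 q [-15.9 -16.  -11.4  94.6  -0.   74.4]
```

jog_arm([
  [0,0,0,20.9,10.1,0,-0.3],
  [0,0,0,20.9,10.1,0,-0.3],
  [0,0,0,20.9,10.1,0,-0.3],
  [0,0,0,20.9,10.1,0,-0.3],
  [0,0,0,20.9,10.1,0,-0.3],
  [0,0,0,20.9,10.1,0,-0.3],
  [0,0,0,20.9,10.1,0,-0.3],
])

```text
t: 3.25
tool_pos: [0.4987, 0.1631, 0.2309]
orientation: [[0.005, 1.0, -0.001], [1.0, -0.005, -0.001], [-0.001, -0.001, -1.0]]
force: [0.0, -0.4, -0.3]
opening: 0.0554
gripper_force: 0.0
```

```bash
python3 - <<'E'
from h import *
s=snap('wrist','w1.png')
P=cloud(s)
def rect(Q): 
    r=cv2.minAreaRect((Q[:,:2]*1000).astype(np.float32));return np.round(r[0],1),np.round(r[1],1),round(r[2],2),len(Q)
box=lambda x0,x1,y0,y1,z0,z1:P[(P[:,0]>x0)&(P[:,0]<x1)&(P[:,1]>y0)&(P[:,1]<y1)&(P[:,2]>z0)&(P[:,2]<z1)]
print('paddle',rect(box(.5,.58,.12,.22,.11,.125)),'block',rect(box(.46,.60,.05,.27,.03,.05)))
h=box(.60,.66,.1,.25,.055,.12);print('pull',rect(h) if len(h) else 0)
jog([.5395,.1685,.072],Rt(90))
E
```

```text
paddle (array([540.2, 168.6]), array([45.2, 16.4]), 88.77, 1071) block (array([540.3, 168.3]), array([149.5,  50.4]), 89.05, 4091)
pull (array([647.9, 181.1]), array([24.6, 11.2]), 4.12, 781)
turn [-0.   0.  -0.3] shift cm [ 0.65  4.1  15.92] | tcp [0.4986 0.1624 0.2312] t 3.3 q [ 10.7   2.7   5.6  93.   -0.  101.1]
```

View pics/w1.png

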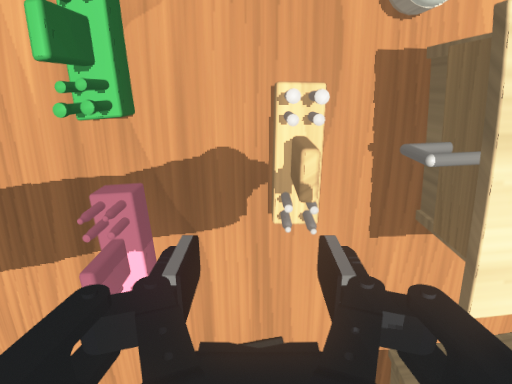

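The wooden stand is at (300,155) with its paddle at (310,172), and the pull is at (430,155). Descending on the paddle.

jog_arm([
  [0,0,0.8,0.6,4.2,4,-0.3],
  [0,0,0.8,0.6,4.2,7,-0.3],
  [0,0,0.8,0.6,4.2,10,-0.3],
  [0,0,0.8,0.6,4.2,13,-0.3],
  [0,0,0.8,0.6,4.2,15.6,-0.3],
  [0,0,0.8,0.6,4.2,15.6,-0.3],
  [0,0,0.8,0.6,4.2,15.6,1],
  [0,0,0.8,0.6,4.2,15.6,1],
  [0,0,0.8,0.6,4.2,15.6,1],
  [0,0,0.8,0.6,4.2,15.6,1],
])

```text
t: 4.3
tool_pos: [0.5424, 0.1685, 0.0777]
orientation: [[0.021, 1.0, 0.004], [1.0, -0.021, 0.0], [0.0, 0.004, -1.0]]
force: [-0.6, -1.3, 4.6]
opening: 0.0152
gripper_force: 61.0
```

jog_arm([
  [0,0,0,0,0,0,1],
  [0,0,0,0,0,0,1],
  [0,0,0,0,0,0,1],
])

```text
t: 4.6
tool_pos: [0.5423, 0.1685, 0.0777]
orientation: [[0.021, 1.0, 0.004], [1.0, -0.021, -0.0], [-0.0, 0.004, -1.0]]
force: [-2.5, -2.0, 6.9]
opening: 0.0156
gripper_force: 61.3
```

jog_arm([
  [0,0,0,0,0,-1.5,1],
  [0,0,0,0,0,-4,1],
  [0,0,-1,-1,0,-7,1],
  [0,0,-3,-5,-1,-7,1],
  [0,0,-5,-9,-2,-7,1],
  [0,0,-7,-13,-3,-7,1],
  [0,0,-9,-17,-4,-7,1],
  [0,0,-11,-21,-5,-7,1],
  [0,0,-13,-25,-6,-7,1],
  [0,0,-13.6,-29,-6.6,-7,1],
])

```text
t: 5.6
tool_pos: [0.4674, -0.1209, 0.1445]
orientation: [[-0.217, 0.976, -0.002], [0.976, 0.217, 0.001], [0.002, -0.002, -1.0]]
force: [1.2, -0.1, -6.6]
opening: 0.0153
gripper_force: 59.8
```

```bash
python3 -c "
from h import *
jog([.469,-.185,.083],Rt(102.4))"
```

```text
turn [-0.1 -0.1  0.1] shift cm [-6.31 -1.22  6.14] | tcp [ 0.4674 -0.1209  0.1445] t 5.6 q [-22.5  -3.5 -10.4  83.2   0.   55. ]
```

jog_arm([
  [0,0,0,-3,-0.6,0,1],
  [0,0,0,-5.5,-1.1,0,1],
  [0,0,0,-6.4,-1.2,1,1],
  [0,0,0,-6.4,-1.2,3,1],
  [0,0,0,-6.4,-1.2,4.5,1],
  [0,0,0,-6.4,-1.2,5.3,1],
  [0,0,0,-6.4,-1.2,5.8,1],
  [0,0,0,-6.4,-1.2,6.0,1],
  [0,0,0,-6.4,-1.2,6.1,1],
  [0,0,0,-6.4,-1.2,6.1,1],
])

```text
t: 6.6
tool_pos: [0.4718, -0.1852, 0.085]
orientation: [[-0.216, 0.976, 0.001], [0.976, 0.216, -0.001], [-0.001, 0.001, -1.0]]
force: [-0.7, -0.1, -6.4]
opening: 0.0153
gripper_force: 59.8
```

jog_arm([
  [0,0,0,0,-0.2,0.1,1],
  [0,0,0,0,-0.2,0.2,1],
  [0,0,0,0,-0.2,0.3,1],
  [0,0,0,0,-0.2,0.3,1],
])

```text
t: 7.0
tool_pos: [0.4696, -0.1856, 0.0831]
orientation: [[-0.215, 0.977, 0.001], [0.977, 0.215, -0.001], [-0.001, 0.001, -1.0]]
force: [-3.1, 4.1, 4.5]
opening: 0.0152
gripper_force: 61.4
```

jog_arm([
  [0,0,0,0,0,0,-0.3],
  [0,0,0,0,0,0,-0.3],
  [0,0,0,0,0,0,-0.3],
  [0,0,0,0,0,0,-0.3],
  [0,0,0,0,0,-2,-0.3],
  [0,0,0,0,0,-6,-0.3],
  [0,0,0,0,0,-10,-0.3],
  [0,0,0,0,0,-14,-0.3],
  [0,0,0,0,0,-16,-0.3],
])

```text
t: 7.9
tool_pos: [0.4706, -0.1864, 0.2457]
orientation: [[-0.215, 0.977, 0.006], [0.977, 0.215, -0.003], [-0.004, 0.005, -1.0]]
force: [0.6, 0.3, 0.6]
opening: 0.0556
gripper_force: 0.0
```

```bash
python3 - <<'E'
from h import *
y=2.6
S=lambda v:np.array([.687,.1849,0])+Rn.from_euler('z',y,degrees=True).apply(v)
for lean in (-40,40):
    R=Rt(180+y,lean); print(lean,R)
R=Rt(180+y,-40)
if R[0,2]<0: R=Rt(180+y,40)
g=S([-.045,0,.085]); print('handle',g)
tcp=g+.017*R[:,2]
jog(tcp-R[:,2]*.12+[-.03,0,0],R); print('final tcp',tcp)
E
```

```text
-40 [[-0.7653 -0.0454  0.6421]
 [-0.0348  0.999   0.0292]
 [-0.6428  0.     -0.766 ]]
40 [[-0.7653 -0.0454 -0.6421]
 [-0.0348  0.999  -0.0292]
 [ 0.6428  0.     -0.766 ]]
handle [0.642  0.1829 0.085 ]
turn [-27.8 -32.8 -76.6] shift cm [34.18 15.2   8.1 ] | tcp [ 0.4706 -0.1864  0.2457] t 7.9 q [-29.2  -0.2   4.3  94.2   0.   48.4]
final tcp [0.653  0.1834 0.072 ]
```

```bash
python3 - <<'E'
from h import *
R=Rt(182.6,-45); tcp=np.array([.642,.183,.083])+.016*R[:,2]
jog(tcp-R[:,2]*.11+[-.03,0,0],R); print('final tcp',tcp)
E
```

```text
turn [-31.3 -36.9 -75.7] shift cm [34.2  15.17  9.55] | tcp [ 0.4706 -0.1864  0.2457] t 7.9 q [-29.2  -0.2   4.3  94.2   0.   48.4]
final tcp [0.6533 0.1835 0.0717]
```

jog_arm([
  [-31.3,-36.9,-75.7,34.2,15.2,9.5,-0.3],
  [-31.3,-36.9,-75.7,34.2,15.2,9.5,-0.3],
  [-31.3,-36.9,-75.7,34.2,15.2,9.5,-0.3],
  [-31.3,-36.9,-75.7,34.2,15.2,9.5,-0.3],
  [-31.3,-36.9,-75.7,34.2,15.2,9.5,-0.3],
  [-31.3,-36.9,-75.7,34.2,15.2,9.5,-0.3],
  [-31.3,-36.9,-75.7,34.2,15.2,9.5,-0.3],
  [-31.3,-36.9,-75.7,34.2,15.2,9.5,-0.3],
  [-31.3,-36.9,-75.7,34.2,15.2,9.5,-0.3],
  [-31.3,-36.9,-75.7,34.2,15.2,9.5,-0.3],
])

```text
t: 8.9
tool_pos: [0.5432, 0.1832, 0.1451]
orientation: [[-0.73, 0.003, 0.683], [0.018, 1.0, 0.014], [-0.683, 0.023, -0.73]]
force: [0.2, -1.3, 1.1]
opening: 0.0555
gripper_force: 0.0
```

jog_arm([
  [0,0,0,0,0,0,-0.3],
])

```text
t: 9.0
tool_pos: [0.5394, 0.1799, 0.1391]
orientation: [[-0.737, 0.012, 0.676], [0.025, 1.0, 0.009], [-0.676, 0.023, -0.737]]
force: [0.1, -1.0, -1.0]
opening: 0.0556
gripper_force: 0.0
```

```bash
python3 - <<'E'
from h import *
R=Rt(182.6,-45); tcp=np.array([.642,.183,.083])+.016*R[:,2]
jog(tcp-R[:,2]*.11+[-.03,0,0],R); jog(tcp,R)
s=snap('wrist','w2.png')
P=cloud(s);h=P[(P[:,0]<.672)&(P[:,0]>.62)&(abs(P[:,1]-.183)<.06)&(P[:,2]>.05)&(P[:,2]<.13)]
print(len(h),h.min(0),h.max(0),np.median(h,0))
E
```

```text
turn [-1.3 -2.4 -3.3] shift cm [-1.16  0.04 -0.34] | tcp [0.5394 0.1799 0.1391] t 9.0 q [ 18.1 -31.9 -45.6  35.1 -11.7  14.9]
turn [-1.3 -2.4 -3.3] shift cm [-3.83  0.34 12.67] | tcp [0.5394 0.1799 0.1391] t 9.0 q [ 18.1 -31.9 -45.6  35.1 -11.7  14.9]
1019 [0.6351 0.1753 0.0538] [0.6718 0.1878 0.1146] [0.638 0.181 0.092]
```

View pics/w2.png

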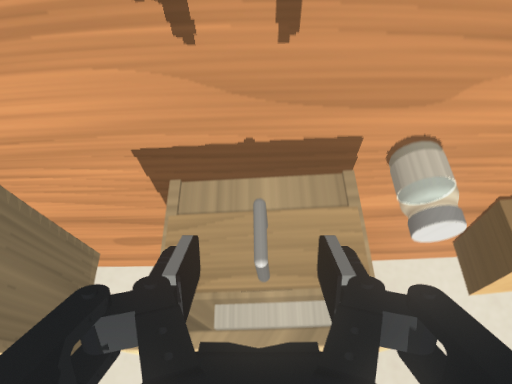

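The bar stands at (260,240), between the open fingers. Approaching along the tool axis.

jog_arm([
  [-1.3,-2.4,-3.3,-2.5,0.1,2,-0.3],
  [-1.3,-2.4,-3.3,-3.6,0.2,4,-0.3],
  [-1.3,-2.4,-3.3,-3.8,0.2,7,-0.3],
  [-1.3,-2.4,-3.3,-3.8,0.2,10,-0.3],
  [-1.3,-2.4,-3.3,-3.8,0.2,12,-0.3],
  [-1.3,-2.4,-3.3,-3.8,0.2,12.6,-0.3],
  [-1.3,-2.4,-3.3,-3.8,0.2,12.6,-0.3],
])

```text
t: 9.75
tool_pos: [0.6591, 0.1832, 0.0805]
orientation: [[-0.701, -0.042, 0.712], [-0.028, 0.999, 0.032], [-0.713, 0.003, -0.701]]
force: [-0.1, -0.4, -0.8]
opening: 0.0552
gripper_force: 0.0
```

jog_arm([
  [0,0,0,0,0,0,1],
  [0,0,0,0,0,0,1],
  [0,0,0,0,0,0,1],
  [0,0,0,0,0,0,1],
  [0,0,0,0,0,0,1],
])

```text
t: 10.25
tool_pos: [0.6585, 0.1819, 0.0822]
orientation: [[-0.698, -0.041, 0.715], [-0.029, 0.999, 0.029], [-0.715, -0.0, -0.699]]
force: [-2.6, -4.3, 3.4]
opening: 0.0097
gripper_force: 58.4
```

```bash
python3 - <<'E'
from h import *
o=arm.get_obs();jog(np.array(o['tool_pos'])-.175*np.array([np.cos(np.radians(2.6)),np.sin(np.radians(2.6)),0]),np.array(o['orientation']))
E
```

```text
turn [0. 0. 0.] shift cm [ 12.23  -0.07 -12.52] | tcp [0.6585 0.1819 0.0822] t 10.25 q [ 13.5 -10.7 -39.5  16.1  -7.9   7.8]
```

jog_arm([
  [0,0,0,0.7,0,-0.7,1],
  [0,0,0,2,0,-2.05,1],
  [0,0,0,3.4,0,-3.5,1],
  [0,0,0,4.8,0,-4.9,1],
  [0,0,0,6.2,0,-6.35,1],
  [0,0,0,7.6,0,-7.8,1],
  [0,0,0,9,-0.1,-9.2,1],
  [0,0,0,10.4,-0.1,-10.65,1],
  [0,0,0,11.4,-0.1,-11.7,1],
  [0,0,0,11.9,-0.1,-12.2,1],
])

```text
t: 11.25
tool_pos: [0.4875, 0.1725, 0.0822]
orientation: [[-0.698, -0.039, 0.715], [-0.028, 0.999, 0.027], [-0.716, -0.001, -0.698]]
force: [3.0, -7.6, 1.0]
opening: 0.0094
gripper_force: 60.3
```

jog_arm([
  [0,0,0,0,0,0,1],
  [0,0,0,0,0,0,-0.3],
  [0,0,0,0,0,0,-0.3],
  [0,0,0,0,0,0,-0.3],
  [0,0,0,0,0,0,-0.3],
  [0,0,0,0,0,-2,-0.3],
  [0,0,0,0,0,-5,-0.3],
  [0,0,0,0,0,-8,-0.3],
])

```text
t: 12.05
tool_pos: [0.4323, 0.1744, 0.1358]
orientation: [[-0.705, -0.042, 0.708], [-0.031, 0.999, 0.029], [-0.709, -0.001, -0.705]]
force: [-10.8, -2.4, 20.9]
opening: 0.0554
gripper_force: 0.0
```

```bash
python3 - <<'E'
from h import *
a=snap('top','top2.png')
for n in ['dial_grip','dial_tip','zero_mark']:
    print(n,[(np.round(d['location'],1),round(d['score'],2),at_z(a,d['location'],{'dial_grip':.115,'dial_tip':.083,'zero_mark':.075}[n])) for d in arm.landmark_of(n,a)[:2]])
o=arm.get_obs();jog([.53,.18,.25],Rt(182.6))
cv2.imwrite('pics/c2.png',cv2.resize(a['frame'][130:230,140:260,::-1],None,fx=5,fy=5,interpolation=cv2.INTER_CUBIC))
E
```

```text
dial_grip [(array([204.3, 156.9]), 0.65, array([0.5885, 0.1837, 0.115 ])), (array([339.1, 133.2]), 0.37, array([ 0.6589, -0.2119,  0.115 ]))]
dial_tip [(array([194. , 165.1]), 0.94, array([0.5678, 0.2186, 0.083 ]))]
zero_mark [(array([205.1, 173.5]), 0.78, array([0.5433, 0.1859, 0.075 ]))]
turn [ 0.  45.4 -0.1] shift cm [-14.77   0.04  -1.06] | tcp [0.4339 0.1754 0.1375] t 12.25 q [ 23.8 -56.7 -58.8  44.5 -14.9  15.3]
```

View pics/c2.png

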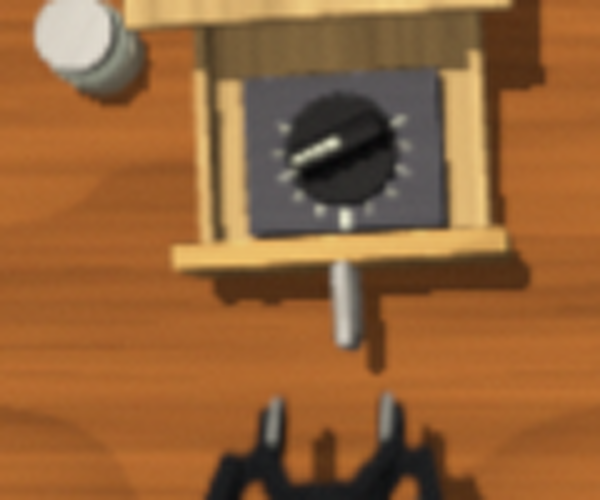

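```bash
python3 - <<'E'
from h import *
jog([.57,.181,.24],Rt(107.6))
E
```

```text
turn [29.6 38.6 70.7] shift cm [-16.86  -0.03   2.49] | tcp [0.4339 0.1754 0.1375] t 12.25 q [ 23.8 -56.7 -58.8  44.5 -14.9  15.3]
```

The crop shows the drawer open, the pointer tip at (297,160) pointing left and the zero mark at (345,217) towards the front. The dial stands near +75°, so it needs about 75° counter-clockwise.

jog_arm([
  [29.6,38.6,70.7,-16.9,0,2.5,0],
  [29.6,38.6,70.7,-16.9,0,2.5,0],
  [29.6,38.6,70.7,-16.9,0,2.5,0],
  [29.6,38.6,70.7,-16.9,0,2.5,0],
  [29.6,38.6,70.7,-16.9,0,2.5,0],
  [29.6,38.6,70.7,-16.9,0,2.5,0],
  [29.6,38.6,70.7,-16.9,0,2.5,0],
  [29.6,38.6,70.7,-16.9,0,2.5,0],
  [29.6,38.6,70.7,-16.9,0,2.5,0],
  [29.6,38.6,70.7,-16.9,0,2.5,0],
])

```text
t: 13.25
tool_pos: [0.5707, 0.1808, 0.2383]
orientation: [[-0.335, 0.942, 0.019], [0.942, 0.335, -0.014], [-0.019, 0.013, -1.0]]
force: [0.7, -0.0, -0.5]
opening: 0.0426
gripper_force: 0.0
```

jog_arm([
  [0,0,0,0,0,0,0],
])

```text
t: 13.35
tool_pos: [0.5721, 0.1789, 0.2364]
orientation: [[-0.337, 0.941, 0.019], [0.941, 0.337, -0.017], [-0.022, 0.012, -1.0]]
force: [-0.4, -0.2, -0.7]
opening: 0.0426
gripper_force: 0.0
```

```bash
python3 - <<'E'
from h import *
s=snap('wrist','w3.png')
for n,z in [('dial_grip',.115),('dial_tip',.083),('zero_mark',.075)]:
    print(n,[(np.round(d['location'],1),round(d['score'],2),at_z(s,d['location'],z)) for d in arm.landmark_of(n,s)[:2]])
P=cloud(s)
b=P[(P[:,2]>.108)&(P[:,2]<.12)&(np.hypot(P[:,0]-.586,P[:,1]-.181)<.045)]
print(len(b),cv2.minAreaRect((b[:,:2]*1000).astype(np.float32)))
jog([.586,.181,.25],Rt(107.6))
E
```

```text
dial_grip [(array([271.5, 181.7]), 0.84, array([0.5852, 0.1795, 0.115 ])), (array([265.8, 138.8]), 0.53, array([0.5684, 0.2114, 0.115 ]))]
dial_tip [(array([264.4, 139.8]), 0.57, array([0.5704, 0.2054, 0.083 ]))]
zero_mark [(array([223.9, 161.6]), 0.88, array([0.5424, 0.1722, 0.075 ]))]
1224 ((586.7338256835938, 176.79510498046875), (16.000242233276367, 57.11466979980469), 25.2651424407959)
turn [0.9 1.3 2.4] shift cm [-0.57  1.56 -1.03] | tcp [0.5696 0.1809 0.2393] t 13.55 q [11.8 12.8 17.7 93.8 -1.2 81.8]
```

View pics/w3.png

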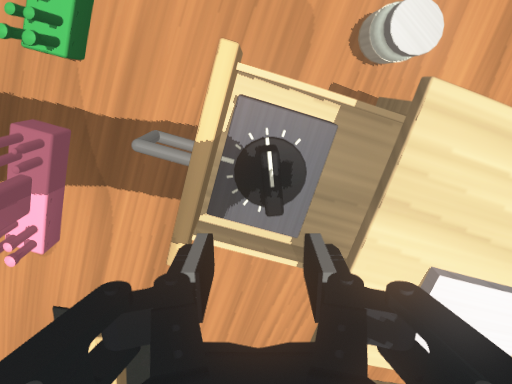

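The bar's end is at (272,182) with its pointer up at (268,150), and the zero mark is at (224,161). Bar yaw is 115.3°, so the dial is at about 67°.

```bash
python3 - <<'E'
from h import *
jog([.5865,.1775,.088],Rt(115.3))
E
```

```text
turn [ 0.9  1.4 -5.3] shift cm [-0.55  1.23 15.17] | tcp [0.5696 0.1809 0.2393] t 13.55 q [11.8 12.8 17.7 93.8 -1.2 81.8]
```

jog_arm([
  [0.9,1.4,-5.3,-0.5,1.2,3,0],
  [0.9,1.4,-5.3,-0.5,1.2,6,0],
  [0.9,1.4,-5.3,-0.5,1.2,9,0],
  [0.9,1.4,-5.3,-0.5,1.2,11,0],
  [0.9,1.4,-5.3,-0.5,1.2,11,0],
])

```text
t: 14.05
tool_pos: [0.582, 0.1784, 0.1262]
orientation: [[-0.428, 0.904, -0.008], [0.904, 0.428, -0.001], [0.003, -0.008, -1.0]]
force: [-0.0, -0.3, -0.4]
opening: 0.0427
gripper_force: 0.0
```

```bash
python3 - <<'E'
from h import *
jog([.5865,.1775,.089],Rt(115.3))
E
```

```text
turn [-0.4 -0.2  0. ] shift cm [-0.28  0.39  3.71] | tcp [0.582  0.1784 0.1262] t 14.05 q [10.7 15.8  8.4 83.   0.  75.4]
```

jog_arm([
  [-0.4,0,0,-0.3,0.4,1,0],
  [-0.4,0,0,-0.3,0.4,2.5,0],
  [-0.4,0,0,-0.3,0.4,3.6,0],
  [-0.4,0,0,-0.3,0.4,3.6,0],
  [-0.4,0,0,-0.3,0.4,3.6,1],
  [-0.4,0,0,-0.3,0.4,3.6,1],
  [-0.4,0,0,-0.3,0.4,3.6,1],
  [-0.4,0,0,-0.3,0.4,3.6,1],
])

```text
t: 14.85
tool_pos: [0.5909, 0.1767, 0.0944]
orientation: [[-0.425, 0.905, 0.006], [0.905, 0.425, 0.003], [-0.0, 0.006, -1.0]]
force: [-0.8, -2.6, -0.2]
opening: 0.0149
gripper_force: 59.9
```

```bash
python3 - <<'E'
from h import *
jog([.5865,.1775,.089],Rt(182.6));print(arm.get_obs()['orientation'])
E
```

```text
turn [  0.3   0.2 -67.4] shift cm [ 0.27 -0.37  0.54] | tcp [0.5909 0.1767 0.0944] t 14.85 q [10.4 16.7  5.8 78.8  0.1 75.2]
[[-0.4253  0.905   0.0058]
 [ 0.905   0.4253  0.0025]
 [-0.0002  0.0063 -1.    ]]
```

jog_arm([
  [0,0,-6,0,0,0,1],
  [0,0,-13,0,0,0,1],
  [0,0,-20,0,0,0,1],
  [0,0,-27,0,0,0,1],
  [0,0,-34,0,0,0,1],
  [0,0,-41,0,0,0,1],
  [0,0,-48,0,0,0,1],
  [0,0,-55,0,0,0,1],
  [0,0,-62,0,0,0,1],
  [0,0,-67.3,0,0,0,1],
])

```text
t: 15.85
tool_pos: [0.5916, 0.1784, 0.0944]
orientation: [[-0.999, -0.048, 0.007], [-0.048, 0.999, 0.006], [-0.008, 0.006, -1.0]]
force: [2.1, 0.9, -1.4]
opening: 0.015
gripper_force: 59.7
```

jog_arm([
  [0,0,0,0,0,0,1],
  [0,0,0,0,0,0,1],
])

```text
t: 16.05
tool_pos: [0.5912, 0.1784, 0.0944]
orientation: [[-0.999, -0.042, 0.006], [-0.042, 0.999, 0.006], [-0.007, 0.006, -1.0]]
force: [1.7, 2.5, -0.4]
opening: 0.0145
gripper_force: 59.8
```

Release, rise straight up and check.

jog_arm([
  [0,0,0,0,0,0,0],
  [0,0,0,0,0,0,0],
  [0,0,0,0,0,0,0],
  [0,0,0,0,0,0,0],
  [0,0,0,0,0,-2,0],
  [0,0,0,0,0,-5,0],
  [0,0,0,0,0,-9,0],
  [0,0,0,1.5,0,-13,0],
  [0,0,0,3,0,-13,0],
  [0,0,0,3,0,-13,0],
])

```text
t: 17.05
tool_pos: [0.5598, 0.1758, 0.2267]
orientation: [[-0.999, -0.044, 0.009], [-0.044, 0.999, 0.005], [-0.009, 0.004, -1.0]]
force: [-0.3, 0.0, -1.1]
opening: 0.043
gripper_force: 0.0
```

```bash
cat > chk.py <<'E'
from h import *
import sys
s=snap('wrist')
for n,z in [('dial_grip',.115),('dial_tip',.083),('zero_mark',.075)]:
    print(n,[(np.round(d['location'],1),round(d['score'],2),at_z(s,d['location'],z)) for d in arm.landmark_of(n,s)[:2]])
P=cloud(s)
b=P[(P[:,2]>.108)&(P[:,2]<.12)&(np.hypot(P[:,0]-.588,P[:,1]-.179)<.05)]
print(len(b),cv2.minAreaRect((b[:,:2]*1000).astype(np.float32)))
# drawer front top edge & box
d=P[(P[:,2]>.115)&(P[:,2]<.124)&(P[:,0]<.545)&(P[:,0]>.48)]
print(len(d),cv2.minAreaRect((d[:,:2]*1000).astype(np.float32)))
# long scale mark: bright blob on box
cv2.imwrite('pics/'+sys.argv[1],cv2.resize(s['frame'][60:260,130:390,::-1],None,fx=3,fy=3,interpolation=cv2.INTER_CUBIC))
o=arm.get_obs();print(o['tool_pos'],np.round(o['joint_positions'],1))
E
python3 chk.py w4.png
```

```text
dial_grip [(array([257.6, 214.5]), 0.84, array([0.5867, 0.176 , 0.115 ]))]
dial_tip [(array([258.5, 169.2]), 0.62, array([0.5564, 0.1755, 0.083 ]))]
zero_mark [(array([255.3, 156.9]), 0.69, array([0.5471, 0.1722, 0.075 ]))]
1244 ((589.5283203125, 177.65664672851562), (57.38298797607422, 15.846392631530762), 2.1324753761291504)
5017 ((509.5691223144531, 172.88128662109375), (51.227115631103516, 195.43991088867188), 3.2323760986328125)
[0.5596 0.1754 0.2221] [10.8 11.7 14.5 92.6  0.2  8.3]
```

View pics/w4.png

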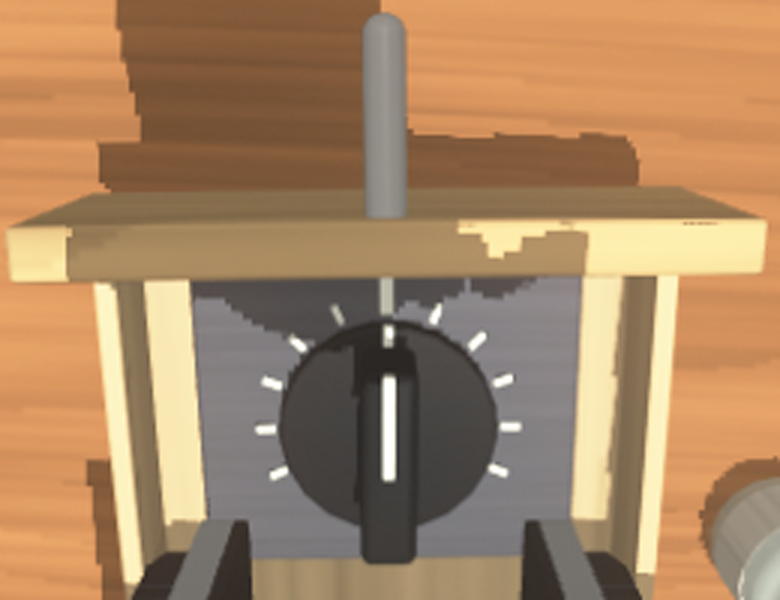

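The view shows the pointer line (388,335)–(389,430) in line with the zero mark at (387,297), so the dial is on zero. Now I re-grip the pull, leaned as before.

```bash
python3 - <<'E'
from h import *
jog([.491,.174,.19],Rt(182.6,-45))
E
```

```text
turn [  0.1 -44.9  -0.2] shift cm [6.87 0.15 3.19] | tcp [0.5596 0.1754 0.2221] t 17.25 q [10.8 11.7 14.5 92.6  0.2  8.3]
```

jog_arm([
  [0,-8,0,2,0,0,0],
  [0,-16,0,4,0,1,0],
  [0,-24,0,6,0.1,2,0],
  [0,-32,0,6.9,0.1,3,0],
  [0,-40,0,6.9,0.1,3.2,0],
  [0,-45,0,6.9,0.1,3.2,0],
  [0,-45,0,6.9,0.1,3.2,0],
  [0,-45,0,6.9,0.1,3.2,0],
])

```text
t: 18.05
tool_pos: [0.4907, 0.1736, 0.1905]
orientation: [[-0.705, -0.044, 0.708], [-0.029, 0.999, 0.033], [-0.709, 0.003, -0.705]]
force: [0.8, 1.0, 1.5]
opening: 0.0426
gripper_force: 0.0
```

```bash
python3 - <<'E'
from h import *
s=snap('wrist')
P=cloud(s);h=P[(P[:,0]<.505)&(P[:,0]>.44)&(abs(P[:,1]-.174)<.05)&(P[:,2]>.05)&(P[:,2]<.13)]
print(len(h),h.min(0),h.max(0),np.median(h,0))
jog([.491,.174,.082],Rt(182.6,-45))
E
```

```text
1962 [0.4679 0.1658 0.0556] [0.5048 0.178  0.1152] [0.4713 0.1716 0.1035]
turn [ 0.1  0.3 -0.3] shift cm [ 7.99 -0.03  7.75] | tcp [0.4921 0.1739 0.1933] t 18.1 q [ 19.  -45.6 -48.1  43.3 -11.5  12. ]
```

jog_arm([
  [0,0,0,2.5,-0.2,2.4,0],
  [0,0,0,5,-0.2,4.8,0],
  [0,0,0,7,-0.2,6.8,0],
  [0,0,0,8,-0.2,7.7,0],
  [0,0,0,8,-0.2,7.7,0],
  [0,0,0,8,-0.2,7.7,1],
  [0,0,0,8,-0.2,7.7,1],
  [0,0,0,8,-0.2,7.7,1],
  [0,0,0,8,-0.2,7.7,1],
])

```text
t: 19.0
tool_pos: [0.4917, 0.1728, 0.0845]
orientation: [[-0.699, -0.044, 0.714], [-0.027, 0.999, 0.035], [-0.715, 0.005, -0.699]]
force: [0.3, 1.6, 3.4]
opening: 0.0096
gripper_force: 58.3
```

```bash
python3 - <<'E'
from h import *
o=arm.get_obs();jog(np.array(o['tool_pos'])+.168*np.array([np.cos(np.radians(2.6)),np.sin(np.radians(2.6)),0]),np.array(o['orientation']))
E
```

```text
turn [0. 0. 0.] shift cm [-11.75   0.02  12.01] | tcp [0.4917 0.1728 0.0845] t 19.0 q [ 18.9 -43.  -59.6  28.9 -11.4  11.8]
```

jog_arm([
  [0,0,0,-0.7,0,0.7,1],
  [0,0,0,-2,0,2.05,1],
  [0,0,0,-3.4,0,3.5,1],
  [0,0,0,-4.8,0,4.9,1],
  [0,0,0,-6.2,0,6.35,1],
  [0,0,0,-7.6,0,7.8,1],
  [0,0,0,-9,0,9.2,1],
  [0,0,0,-10.2,0,10.45,1],
  [0,0,0,-11,0,11.25,1],
  [0,0,0,-11.3,0,11.55,1],
])

```text
t: 20.0
tool_pos: [0.6544, 0.1818, 0.0846]
orientation: [[-0.698, -0.048, 0.715], [-0.028, 0.999, 0.039], [-0.716, 0.007, -0.698]]
force: [-2.0, 4.0, 6.3]
opening: 0.0096
gripper_force: 59.5
```

jog_arm([
  [0,0,0,-0.15,0,0.15,1],
  [0,0,0,-0.3,0,0.3,1],
  [0,0,0,-0.45,0,0.45,1],
  [0,0,0,-0.45,0,0.45,1],
])

```text
t: 20.4
tool_pos: [0.6594, 0.1821, 0.0845]
orientation: [[-0.698, -0.048, 0.714], [-0.029, 0.999, 0.039], [-0.715, 0.007, -0.699]]
force: [-7.7, 3.4, 9.7]
opening: 0.0091
gripper_force: 60.6
```

jog_arm([
  [0,0,0,-0.1,0,0.1,1],
  [0,0,0,-0.2,0,0.2,1],
  [0,0,0,-0.2,0,0.2,1],
])

```text
t: 20.7
tool_pos: [0.6595, 0.1821, 0.0843]
orientation: [[-0.701, -0.048, 0.711], [-0.03, 0.999, 0.037], [-0.712, 0.005, -0.702]]
force: [-41.1, -1.3, 29.5]
opening: 0.0093
gripper_force: 65.0
```

The push meets the stop (41 N with no further motion), so the drawer is shut. Relax, release and withdraw.

jog_arm([
  [0,0,0,0.1,0,-0.1,1],
  [0,0,0,0.1,0,-0.1,-0.3],
  [0,0,0,0.1,0,-0.1,-0.3],
  [0,0,0,0.1,0,-0.1,-0.3],
  [0,0,0,0.1,0,-0.1,-0.3],
  [0,0,0,0.1,0,-2,-0.3],
  [0,0,0,0.1,0,-5,-0.3],
  [0,0,0,0.1,0,-9,-0.3],
  [0,0,0,0.1,0,-13,-0.3],
  [0,0,0,-3,0,-16,-0.3],
])

```text
t: 21.7
tool_pos: [0.5614, 0.1738, 0.2049]
orientation: [[-0.713, -0.044, 0.7], [-0.031, 0.999, 0.032], [-0.701, 0.001, -0.714]]
force: [1.1, 1.1, -0.9]
opening: 0.0558
gripper_force: 0.0
```

jog_arm([
  [0,0,0,-3,0,-3,-0.3],
  [0,0,0,-3,0,-3,-0.3],
  [0,0,0,-3,0,-3,-0.3],
])

```text
t: 22.0
tool_pos: [0.5684, 0.1748, 0.2588]
orientation: [[-0.7, -0.043, 0.713], [-0.027, 0.999, 0.034], [-0.713, 0.004, -0.701]]
force: [-0.1, 0.9, 0.1]
opening: 0.0555
gripper_force: 0.0
```

```bash
python3 - <<'E'
from h import *
a=snap('top','top3.png')
P=cloud(a)
def rect(Q): 
    r=cv2.minAreaRect((Q[:,:2]*1000).astype(np.float32));return np.round(r[0],1),np.round(r[1],1),round(r[2],2),len(Q)
box=lambda x0,x1,y0,y1,z0,z1:P[(P[:,0]>x0)&(P[:,0]<x1)&(P[:,1]>y0)&(P[:,1]<y1)&(P[:,2]>z0)&(P[:,2]<z1)]
print('stand',rect(box(.38,.56,-.29,-.09,.03,.15)),'paddle',rect(box(.38,.56,-.29,-.09,.105,.15)))
s=snap('wrist');Q=cloud(s);h=Q[(Q[:,0]<.672)&(Q[:,0]>.6)&(abs(Q[:,1]-.183)<.04)&(Q[:,2]>.05)&(Q[:,2]<.13)]
print(len(h),h.min(0) if len(h) else 0,h.max(0) if len(h) else 0)
print(arm.get_obs()['tool_pos'],arm.get_obs()['force'])
E
```

```text
stand (array([ 469.1, -184.9]), array([ 49.9, 151.8]), 12.24, 806) paddle (array([ 469. , -183.9]), array([15.7, 45.6]), 11.75, 89)
804 [0.6353 0.1754 0.0567] [0.6716 0.1872 0.1153]
[0.5668 0.1744 0.2535] [ 0.392   0.1092 -0.5326]
```

View pics/top3.png

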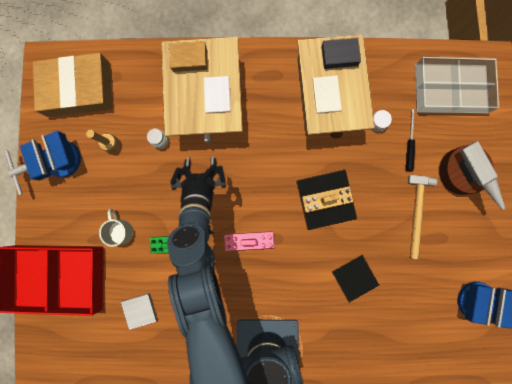

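The stand is on the middle of the large pad at (327,200) and the pull at (208,138) is back where it started (0.6353, as before). Everything else is in place.

```bash
python3 -c "
from workcell import arm
print(arm.finish_job())"
```

```text
the job is handed in; nothing more can be done
None
```

The job is handed in: the wooden stand is on the middle of the large pad, the dial pointer was lined up with zero to within about 1° by camera, the drawer is shut against its stop, and nothing else appears moved in the last top view.

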